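# Set the stop collar that keeps the cupboard's sliding door shut

## Task

The sliding door of the pine cupboard stands ajar. Loosen the wing screw of the steel stop collar on the wooden runner, slide the collar up to the door and push the door shut with it until it presses into the rubber buffer with about 10 N, never more than 20 N; then, keeping that pressure on, tighten the screw again and let go, so that the collar alone holds the door shut. Never force the collar along while its screw is tight, and leave the other things where they stand.

Things in the scene. Friction and masses are not known exactly. Their poses are not given: they have to be found in the camera images.
- cupboard: fixed pine cupboard, 200 mm deep (x), 440 mm wide (y), 200 mm high, front towards its own -x; origin at the centre of its underside. The door closes towards its +y
- runner (a point): point on the axis of the round wooden runner, 22 mm thick, level and parallel to the cupboard's y, 222 mm above the bench; axes as the cupboard's. From -y to +y there ride on it the collar, the door's two hangers and, near the +y end, a black rubber buffer. The door meets the buffer when its origin is anywhere from 10 mm on the -y side to 20 mm on the +y side of this point (to be felt)
- door: sliding door, 220 mm wide (y), hung by two dark steel hangers 34 mm wide (x), tops 16 mm above the runner's axis; at the start open, clear of the buffer; about 1 N of friction. Origin on the runner's axis in the hanger face, at the door's -y edge, that the collar meets; axes as the cupboard's. Shut on the buffer it yields 1 mm for every 6 N, 12 mm at most
- collar: round steel collar on the runner, 40 mm in diameter, 28 mm long (y). Origin at its centre, so its +y face is 14 mm beyond; axes as the cupboard's. Held by its tight screw it resists some 20 N; loose, it slides along y with about 1.5 N of friction, so the buffer pushes it back unless it is held until the screw is tight
- wing (a point): centre of the screw's wing, 50 mm above the collar's origin: an upright plate 36 mm long (point x), 10 mm thick (point y), 28 mm high on an upright 8 mm stem, 12 mm clear of the collar; point z is up, the screw's axis. It moves with the collar and does not rise as it turns. Gripped across its thickness from above it can turn the screw and also push the collar along
- screw (a joint): angle of the wing screw, rad, growing anticlockwise seen from above = loosening. Tight at the start, between -0.1 and 0.1; the collar is wholly loose from 0.6; end stop at 1.6. Tight again at 0.2 and below (0 is best). Takes about 0.13 N m, and up to 0.3 N m when tightening near 0
- cloche: glass bell cloche, 170 mm wide, 200 mm high; a bystander, to be left alone. Origin at the centre of its underside
- blue_pot: glazed blue pot, 130 mm wide, 120 mm high; a bystander, to be left alone. Origin at the centre of its underside
- cultivator: steel hand cultivator lying on the bench, 290 mm long; a bystander, to be left alone. Origin at the centre of its underside, half-way along
- planter: black plastic bulb planter standing, 217 mm high, its T handle on top; a bystander, to be left alone. Origin at the centre of its underside
- saucer: terracotta saucer, 120 mm wide, 20 mm high; a bystander, to be left alone. Origin at the centre of its underside
- tin: round tin, 70 mm wide, 35 mm high, on the cupboard's top; a bystander, to be left alone. Origin at the centre of its underside
- small_pot: small terracotta pot, 64 mm wide, 45 mm high, on the cupboard's top; a bystander, to be left alone. Origin at the centre of its underside

How it is judged (in metres and radians):
On the way, in this order (a step that is already met when the one before it is completed fails the run):
1. the screw is loosened (angle over 0.6 rad) (value of joint screw above 0.6 rad), for 0.1 s.
2. with the screw still loose (over 0.5 rad), the collar presses on the door with more than 5 N, the door being on the buffer (value of joint screw above 0.5 rad and contact force between collar and door above 5 N), for 0.2 s.
At the end, for the whole second after the job is handed in: The screw is tight (angle below 0.2 rad), and the collar, at rest and let go, holds the door shut into the buffer with a force between 5 and 16 N (value of joint screw below 0.2 rad and contact force between collar and door between 5 and 16 N and linear speed of collar below 0.005 m/s); the robot touches nothing.
It fails at once if the collar is pressed on the door with more than 20 N (contact force between collar and door above 20 N).
It fails at once if the collar, away from the door (under 1 N), stands more than 6 mm from its start with its screw tight (below 0.3 rad): it was forced along, or tightened short of the door (distance of collar from where it was at the start of the episode above 0.006 m and value of joint screw below 0.3 rad and contact force between collar and door below 1 N).
It fails at once if a bystander is moved by more than 30 mm (distance of any of cloche, blue_pot, cultivator, planter, saucer, tin, small_pot from where it was at the start of the episode above 0.03 m).
It also fails if it takes over 48 s, if anything falls off the work surface, if the arm or the gripper's body presses on something with over 40 N, if the wrist force passes 120 N, or if a joint passes its speed limit or range.

## Robot

A 6-joint arm with a two-finger parallel gripper is mounted at the origin on the work surface. World frame = base frame: x ahead of the robot, y to its left, z up, the work surface at z = 0. Lengths are in mm, angles in rad, forces in N, time in s.
With the tool pointing down it reaches from about 275 to 825 mm from the base axis. Payload 5.2 kg.
Tool frame: the origin (TCP) lies on the centre line of the jaws, within the pads' length; the fingertips stand 11 mm ahead of it and the grasp point (between the pads) lies 8 mm behind it (env.tcp_to_tips is the distance from the TCP to the fingertips, in mm); z points along the fingers, y is the direction in which the jaws open and shut (so a half turn about z gives the same grasp; the last joint's range is limited). The gripper opens to 93 mm and grips with 3 to 60 N. Pads are 15 mm wide; open, the fingers measure 128 mm over their backs; the gripper's body (75 mm by 188 mm) begins 65 mm behind the grasp point.
Start: joints at [1.139, 0.259, 1.535, -0, 1.348, -0.203], TCP at [124.722, 535.677, 229.653] pointing down, gripper open.
Joint ranges: [-3.14, 3.14], [-0.91, 2.08], [0.19, 2.58], [-1.22, 4.36], [0.22, 2.71], [-3.12, 3.12]. Speed limits (rad/s): [2.57, 2.57, 3.14, 3.14, 3.14, 3.14].

## Interface

Orientations are given as a unit quaternion [x, y, z, w].
In Python, from workcell import sensors, eyes, env gives the robot as it stands.
- The arm moves only by the tool drive_tool, never from a script. Its argument "plan" is a list of rows, each a list of 7 numbers: the turn, a rotation vector about the tool's x, y, z in rad, then the shift along the tool's x, y, z in cm, then the finger opening in cm, from 0 to 9.3. A call has 1 to 20 rows; each row shifts and turns the commanded pose from where the row before left it, along the tool's axes as they then stand; what a row does not reach is not made up. A row lasts 1/10 s, in which the tool goes at most 50 mm and 8.59 degrees, less where a joint would pass 70% of its speed; a pose out of reach is approached as far as the arm can. A call is refused whole if a number of a shift passes 5 or a number of a turn 0.15, either way. A call with a gripper value outside its range is refused whole. The fingers move at their own pace and stop on an object; "grip_force" is the grip in N (left out, the last holds). Time passes only in rows, so rows that do not move let the fingers close. It gives the time, the measured TCP pose, the force and the opening at its end, in the units of the state.
- sensors.observe(): the state, without advancing time (a new reading comes with each control period).
- eyes.snapshot(name): name is "scene" or "top" or "wrist"; returns (picture, depth): 480x640x3 uint8, red, green, blue; 480x640 float32, mm along the optical axis (not along the pixel's ray), 0 where there is no reading.
- eyes.camera_model(name): a dict with "intrinsics" (3x3 intrinsics, pixels), "cam_to_world" (4x4, takes a point from camera to world coordinates). Camera axes: x right, y down, z forward; pixel columns grow to the right and rows downward; lengths in mm; the calibration is good to about 2 mm. The wrist camera is an equidistant fisheye: a pixel r from the principal point sees the ray r / f radians off the axis. A picture is of the moment at which its call begins: read the wrist's pose just before it. camera_model takes no time and is no camera call; for the wrist camera it gives the pose at the moment of the call.
- env.hand_in(): hands the job in, once; it reports no verdict.
The state is a dict: "t": time; "joint_pos": joint angles; "dq": joint speeds; "joint_torque": joint torques, N m; "tool_pos": TCP position; "tool_rot": TCP orientation; "wrist_force": force on the tool from outside, world axes, zero at the start; "wrist_torque": the same for the moment, N m; "finger_gap": finger opening in mm.
Only numpy, scipy, OpenCV 4.12 (cv2) and the standard library are available. Lean on these libraries where they do the work, as an engineer would, in place of code of your own. Each camera call takes 0.05 s, during which the arm holds its last target. There are 200 camera calls.

## Working session

There is one attempt and no reset: what is moved stays moved. The work goes in short steps, Python scripts to look and compute and a tool call to move; the robot and the scene stay as the last step left them, time stands still between calls to the robot, and variables do not carry over. Pictures are saved under pics/ and viewed, about 8 in all and at most 12, crops included, and the job is handed in when it is done.

Besides the shell and the picture viewer there is one more tool, called after "Request:" as name(argument=value, ...), one argument or row to a line, values as JSON. drive_tool: Moves the arm, as the interface text tells. Its arguments: {"type":"object","properties":{"plan":{"type":"array"},"grip_force":{"type":"number"}},"required":["plan"]}

```bash
mkdir -p pics; ls; python3 - <<'E'
from workcell import sensors, eyes, env
import cv2,numpy as np,pickle
d={}
for n in ("scene","top"):
    p,z=eyes.snapshot(n); m=eyes.camera_model(n); d[n]=(p,z,m)
    cv2.imwrite(f"pics/{n}0.png",p[:,:,::-1]); print(n,m["cam_to_world"].round(3).tolist(),m["intrinsics"].tolist())
pickle.dump(d,open("d0.pkl","wb"))
print(sensors.observe())
E
```

```text
pics
scene [[-0.885, 0.345, -0.313, 958.448], [0.466, 0.639, -0.612, 866.074], [-0.012, -0.687, -0.726, 1200.266], [0.0, 0.0, 0.0, 1.0]] [[578.33986481098, 0.0, 316.6729486283517], [0.0, 578.33986481098, 244.24732109316136], [0.0, 0.0, 1.0]]
top [[0.02, -0.996, 0.09, 384.812], [-1.0, -0.018, 0.021, -23.971], [-0.019, -0.09, -0.996, 1643.347], [0.0, 0.0, 0.0, 1.0]] [[547.2344343840174, 0.0, 320.7923982572439], [0.0, 547.2344343840174, 244.83905147073423], [0.0, 0.0, 1.0]]
{'t': 0.1, 'joint_pos': array([ 1.13922867e+00,  2.59257753e-01,  1.53590318e+00, -2.77500366e-05,
        1.34798054e+00, -2.02799346e-01]), 'dq': array([ 1.09333737e-03, -2.69433683e-03, -3.44324574e-03, -7.22658243e-05,
        9.82343512e-04, -6.88847359e-04]), 'joint_torque': array([ 6.19176426e-04, -4.38215876e+01, -2.84643942e+01,  7.20317010e-02,
        3.62291210e-02, -2.66377504e-05]), 'tool_pos': array([124.52813228, 535.26944381, 228.93574567]), 'tool_rot': array([ 1.14131798e-01,  9.93465315e-01, -7.39999353e-04, -2.28677043e-04]), 'wrist_force': array([-0.6301964 , -0.38845416,  1.60583233]), 'wrist_torque': array([-0.00616703,  0.02376153, -0.01175909]), 'finger_gap': 93.36792110368121}
```

View pics/scene0.png

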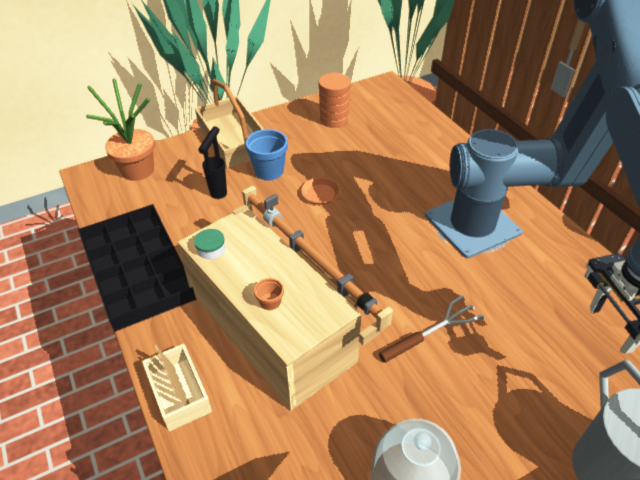

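View pics/top0.png

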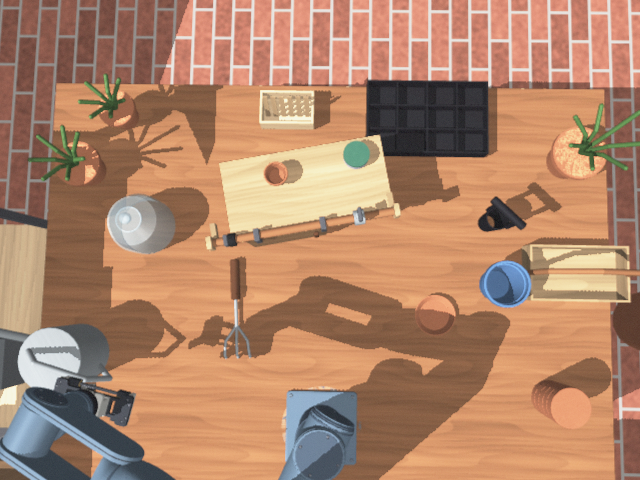

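The scene shows the collar with its upright wing at the far (-y) end: scene (271,210), top (360,216). The hangers are at top (323,224) and (257,236), the buffer at (230,239), and the door is ajar. Next I'll zoom in and measure.

```bash
cat > h.py <<'E'
import numpy as np
def ray(m,u,v):
    K=m["intrinsics"];T=m["cam_to_world"]
    d=T[:3,:3]@np.array([(u-K[0,2])/K[0,0],(v-K[1,2])/K[1,1],1.]);return T[:3,3],d
def onz(m,u,v,z):
    o,d=ray(m,u,v);return o+d*(z-o[2])/d[2]
def cloud(m,dep):
    K=m["intrinsics"];T=m["cam_to_world"];v,u=np.mgrid[:480,:640]
    P=np.stack([(u-K[0,2])/K[0,0]*dep,(v-K[1,2])/K[1,1]*dep,dep],-1)@T[:3,:3].T+T[:3,3]
    P[dep==0]=np.nan;return P
E
python3 - <<'E'
import pickle,cv2,numpy as np
from h import *
d=pickle.load(open("d0.pkl","rb"))
p,z,m=d["top"]
for n,(u,v) in dict(collar=(360,216),h1=(323,224),h2=(257,236),buf=(230,239),e1=(211,243),e2=(397,210)).items(): print(n,onz(m,u,v,236).round(0))
P=cloud(m,z)
# wing: highest points near collar, per camera
for c in ("top","scene"):
    p,z,m=d[c];P=cloud(m,z);c0=onz(d["top"][2],360,216,250)
    k=(np.hypot(P[...,0]-c0[0],P[...,1]-c0[1])<45)&(P[...,2]>255)&(P[...,2]<300)
    q=P[k];print(c,k.sum(),q.mean(0).round(1),q.min(0).round(1),q.max(0).round(1));w,V=np.linalg.eigh(np.cov(q[:,:2].T));print(np.sqrt(w),V[:,1])
# cupboard yaw: top-plane mask
p,z,m=d["top"];P=cloud(m,z)
k=((P[...,2]>192)&(P[...,2]<206)).astype(np.uint8);k[:, :200]=0;k[:,410:]=0;k[280:]=0
k=cv2.morphologyEx(k,cv2.MORPH_OPEN,np.ones((9,9)))
r=cv2.minAreaRect(P[...,:2][k>0].astype(np.float32));print("cup",r)
a=cv2.resize(d["top"][0][190:260,200:410],None,fx=3.8,fy=3.8,interpolation=2)
b=cv2.resize(d["scene"][0][180:330,230:400],None,fx=2.3,fy=2.3,interpolation=2)
o=np.zeros((a.shape[0]+b.shape[0],a.shape[1],3),np.uint8);o[:a.shape[0]]=a;o[a.shape[0]:,:b.shape[1]]=b
print(o.shape);cv2.imwrite("pics/z.png",o[:600,:,::-1])
E
```

```text
collar [589. -95. 236.]
h1 [566.   1. 236.]
h2 [532. 171. 236.]
buf [523. 241. 236.]
e1 [511. 290. 236.]
e2 [ 606. -190.  236.]
top 67 [587.3 -90.9 282.5] [571.5 -98.2 261.1] [608.3 -84.5 290.5]
[ 3.07282511 10.67092591] [-0.98168591 -0.19050662]
scene 150 [591.8 -88.3 275.4] [ 572.3 -100.2  255.9] [608.7 -81.  289. ]
[ 2.97720199 10.75346167] [-0.98474409 -0.17400882]
cup ((675.1472778320312, 50.57792663574219), (193.60096740722656, 438.6199645996094), 11.129919052124023)
(611, 798, 3)
```

View pics/z.png

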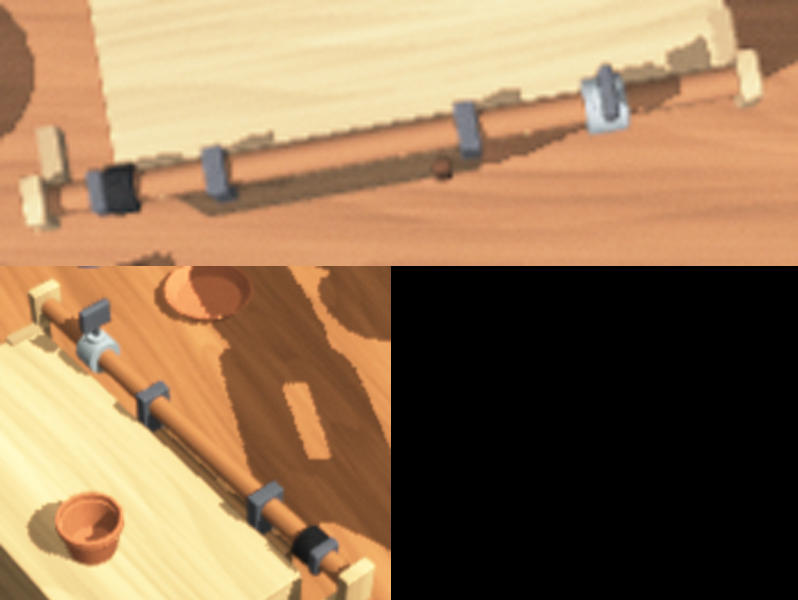

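The zoom confirms the layout: the wing plate lies across the runner, and the cupboard yaw is about 11.1°. The wing centre is near (590,-90,272). I'll raise, move over it, then turn.

Request:
drive_tool(
  plan=[
    [0,0,0,0,0,-5,9.3],
    [0,0,0,0,0,-5,9.3],
    [0,0,0,0,0,-5,9.3],
    [0,0,0,-3.5,-2.96,0,9.3],
    [0,0,0,-3.5,-2.96,0,9.3],
    [0,0,0,-3.5,-2.96,0,9.3],
    [0,0,0,-3.5,-2.96,0,9.3],
    [0,0,0,-3.5,-2.96,0,9.3],
    [0,0,0,-3.5,-2.96,0,9.3],
    [0,0,0,-3.5,-2.96,0,9.3],
    [0,0,0,-3.5,-2.96,0,9.3],
    [0,0,0,-3.5,-2.96,0,9.3],
    [0,0,0,-3.5,-2.96,0,9.3],
    [0,0,0,-3.5,-2.96,0,9.3],
    [0,0,0,-3.5,-2.96,0,9.3],
    [0,0,0,-3.5,-2.96,0,9.3],
    [0,0,0,-3.5,-2.96,0,9.3],
    [0,0,0,-3.5,-2.96,0,9.3],
    [0,0,0,-3.5,-2.96,0,9.3],
    [0,0,0,-3.5,-2.96,0,9.3],
  ],
)

```text
t: 2.1
tool_pos: [590.8, -91.0, 379.1]
tool_rot: [0.114, 0.993, 0.0, -0.0]
wrist_force: [0.5, 0.7, 0.3]
finger_gap: 93.0
```

Request:
drive_tool(
  plan=[
    [0,0,0.149,0,0,0,6],
    [0,0,0.149,0,0,0,6],
    [0,0,0.149,0,0,0,6],
    [0,0,0.149,0,0,0,6],
    [0,0,0.149,0,0,0,6],
    [0,0,0.149,0,0,0,6],
    [0,0,0.149,0,0,0,6],
    [0,0,0.149,0,0,0,6],
    [0,0,0.149,0,0,0,6],
    [0,0,0.149,0,0,0,6],
    [0,0,0.149,0,0,0,6],
    [0,0,0.149,0,0,0,6],
    [0,0,0.149,0,0,0,6],
    [0,0,0.149,0,0,0,6],
    [0,0,0.149,0,0,0,6],
    [0,0,0.149,0,0,0,6],
    [0,0,0.149,0,0,0,6],
    [0,0,0.149,0,0,0,6],
    [0,0,0.036,0,0,0,6],
    [0,0,0,0,0,0,6],
  ],
)

```text
t: 4.1
tool_pos: [589.9, -89.3, 379.1]
tool_rot: [0.995, 0.097, -0.001, -0.0]
wrist_force: [0.2, 0.5, 0.3]
finger_gap: 60.0
```

```bash
python3 - <<'E'
from workcell import sensors, eyes
import cv2,numpy as np,pickle
s=sensors.observe();m=eyes.camera_model("wrist");p,z=eyes.snapshot("wrist")
pickle.dump((p,z,m,s),open("w1.pkl","wb"));cv2.imwrite("pics/w1.png",p[:,:,::-1])
print(s,m)
E
```

```text
{'t': 4.1, 'joint_pos': array([-3.37042724e-01,  2.97350501e-01,  1.12768001e+00, -2.43678198e-05,
        1.71772282e+00,  1.03912042e+00]), 'dq': array([-2.46471545e-03, -8.62838036e-04, -2.38517976e-03,  1.77990735e-03,
        7.92662910e-05, -4.32310811e-02]), 'joint_torque': array([-8.52725760e-03, -4.81031120e+01, -3.05510080e+01,  4.70714411e-02,
       -5.62846300e-02,  4.81706355e-01]), 'tool_pos': array([589.9391762 , -89.32584033, 379.09216034]), 'tool_rot': array([ 9.95268481e-01,  9.71612723e-02, -5.31522892e-04, -2.33290088e-04]), 'wrist_force': array([0.19156651, 0.47129056, 0.31270577]), 'wrist_torque': array([-0.01398046,  0.15482203, -0.02809434]), 'finger_gap': 60.028739975525745} {'intrinsics': array([[371.64829954,   0.        , 318.7358669 ],
       [  0.        , 371.64829954, 241.17939508],
       [  0.        ,   0.        ,   1.        ]]), 'cam_to_world': array([[ 1.93269464e-01, -9.42416402e-01, -2.72943657e-01,
         6.64863221e+02],
       [-9.81145391e-01, -1.85414233e-01, -5.45461655e-02,
        -7.41293797e+01],
       [ 7.97562134e-04,  2.78339520e-01, -9.60482418e-01,
         5.33864571e+02],
       [ 0.00000000e+00,  0.00000000e+00,  0.00000000e+00,
         1.00000000e+00]])}
```

View pics/w1.png

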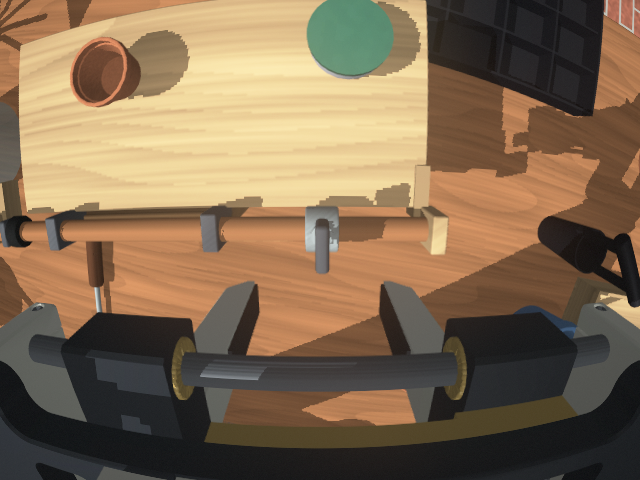

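The wrist view shows the wing plate from above at about (322,245), nearly aligned with the tool. The jaws are symmetric about it. I'll get its centre and yaw, plus the hanger face, from depth.

```bash
cat >> h.py <<'E'
def fcloud(m,dep):
    K=m["intrinsics"];T=m["cam_to_world"];v,u=np.mgrid[:480,:640]
    x=(u-K[0,2])/K[0,0];y=(v-K[1,2])/K[1,1];r=np.hypot(x,y)+1e-9;s=np.tan(np.minimum(r,1.5))/r
    P=np.stack([x*s*dep,y*s*dep,dep],-1)@T[:3,:3].T+T[:3,3];P[dep==0]=np.nan;return P
E
python3 - <<'E'
import pickle,numpy as np
from h import *
p,z,m,s=pickle.load(open("w1.pkl","rb"));P=fcloud(m,z)
R=np.array([[np.cos(.194),-np.sin(.194)],[np.sin(.194),np.cos(.194)]])
def rep(n,k):
    q=P[k];l=(q[:,:2]-[590,-90])@R
    w,V=np.linalg.eigh(np.cov(l.T));print(n,len(q),"world med",np.median(q,0).round(1),"local lo/hi",np.percentile(l,2,0).round(1),np.percentile(l,98,0).round(1),"ax",V[:,1].round(3), "zmax",q[:,2].max().round(1))
b=np.zeros((480,640),bool);b[200:285,295:350]=1
rep("wingtop",b&(P[...,2]>281)&(P[...,2]<292))
rep("collar",b&(P[...,2]>215)&(P[...,2]<246))
b[:]=0;b[200:260,195:228]=1;rep("hang1",b&(P[...,2]>234)&(P[...,2]<242))
b[:]=0;b[200:260,40:70]=1;rep("hang2",b&(P[...,2]>232)&(P[...,2]<243))
b[:]=0;b[200:260,0:34]=1;rep("buf",b&(P[...,2]>232)&(P[...,2]<250))
E
```

```text
wingtop 647 world med [589.4 -91.3 285.3] local lo/hi [-18.1  -5.7] [15.1  3.5] ax [-1.   -0.01] zmax 288.3
collar 1561 world med [593.1 -89.4 233.5] local lo/hi [-18.8 -23.9] [16.7 20.1] ax [0.008 1.   ] zmax 246.0
hang1 649 world med [570.7   1.7 237.4] local lo/hi [-18.   86.9] [ 14.4 101.2] ax [-1.    -0.012] zmax 239.8
hang2 482 world med [536.8 171.  236.7] local lo/hi [-18.  251.2] [ 14.3 288.3] ax [-0.999  0.032] zmax 239.3
buf 533 world med [525.3 238.1 235.9] local lo/hi [-15.1 304.4] [ 11.8 354.9] ax [0.016 1.   ] zmax 241.1
```

Request:
drive_tool(
  plan=[
    [0,0,0,-0.15,0.18,2,5],
    [0,0,0,0,0,3,5],
    [0,0,0,0,0,3,5],
    [0,0,0,0,0,2,5],
    [0,0,0,0,0,1.2,5],
    [0,0,0,0,0,0,5],
    [0,0,0,0,0,0,5],
    [0,0,0,0,0,0,5],
  ],
)

```text
t: 4.95
tool_pos: [589.7, -91.7, 269.2]
tool_rot: [0.995, 0.097, 0.001, 0.001]
wrist_force: [-0.2, -0.5, -0.5]
finger_gap: 50.0
```

```bash
cat > st.py <<'E'
from workcell import sensors
import numpy as np
s=sensors.observe();a=.194
f=s["wrist_force"];e=np.array([-np.sin(a),np.cos(a),0]);q=s["tool_rot"]
print("t",s["t"],"pos",s["tool_pos"].round(1),"s_y",round(float((s["tool_pos"]-[588.7,-91.4,0])@e),2),"Fy",round(float(f@e),2),"F",f.round(2),"T",s["wrist_torque"].round(3),"gap",round(s["finger_gap"],1),"yaw",round(float(2*np.arctan2(q[1],q[0])),4),"q6",s["joint_pos"][5].round(2))
E
cat > snap.py <<'E'
import sys,cv2
from workcell import eyes
p,z=eyes.snapshot("wrist");cv2.imwrite(sys.argv[1],p[:,:,::-1])
E
python3 st.py; python3 snap.py pics/w2.png
```

```text
t 4.95 pos [589.7 -91.7 269.2] s_y -0.46 Fy -0.46 F [-0.23 -0.52 -0.5 ] T [-0.066  0.141  0.013] gap 50.0 yaw 0.1951 q6 1.03
```

View pics/w2.png

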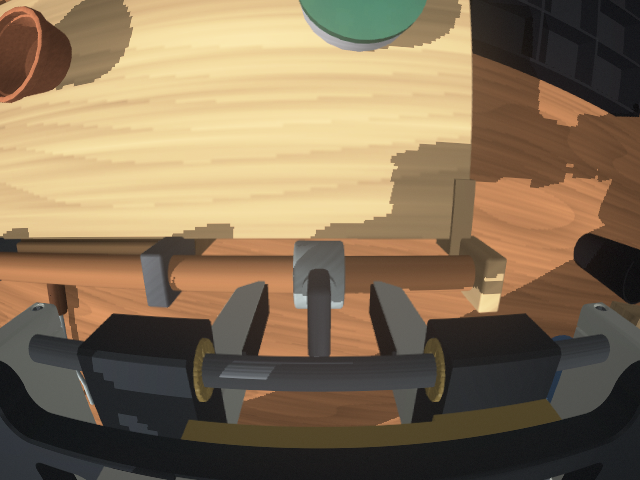

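The wing at (319,315) sits midway between the jaws, so I'll close.

Request:
drive_tool(
  plan=[
    [0,0,0,0,0,0.1,3],
    [0,0,0,0,0,0,1.5],
    [0,0,0,0,0,0,0.5],
    [0,0,0,0,0,0,0.5],
    [0,0,0,0,0,0,0.5],
    [0,0,0,0,0,0,0.5],
    [0,0,0,0,0,0,0.5],
    [0,0,0,0,0,0,0.5],
  ],
  grip_force=50,
)

```text
t: 5.8
tool_pos: [589.0, -91.7, 266.7]
tool_rot: [0.995, 0.097, 0.0, 0.0]
wrist_force: [0.2, -1.5, -0.2]
finger_gap: 9.8
```

```bash
python3 st.py
```

```text
t 5.8 pos [589.  -91.7 266.7] s_y -0.36 Fy -1.5 F [ 0.18 -1.49 -0.23] T [-0.31   0.109  0.064] gap 9.8 yaw 0.1947 q6 1.04
```

Request:
drive_tool(
  plan=[
    [0,0,-0.08,0,0,0,0.5],
    [0,0,-0.08,0,0,0,0.5],
    [0,0,-0.08,0,0,0,0.5],
    [0,0,-0.08,0,0,0,0.5],
    [0,0,-0.08,0,0,0,0.5],
    [0,0,-0.08,0,0,0,0.5],
    [0,0,-0.08,0,0,0,0.5],
    [0,0,-0.08,0,0,0,0.5],
    [0,0,-0.08,0,0,0,0.5],
    [0,0,-0.08,0,0,0,0.5],
    [0,0,-0.08,0,0,0,0.5],
    [0,0,-0.08,0,0,0,0.5],
    [0,0,0,0,0,0,0.5],
    [0,0,0,0,0,0,0.5],
    [0,0,0,0,0,0,0.5],
  ],
)

```text
t: 7.3
tool_pos: [588.9, -91.4, 266.5]
tool_rot: [0.838, 0.545, -0.0, -0.0]
wrist_force: [-0.6, -1.2, 0.1]
finger_gap: 10.2
```

```bash
python3 st.py; python3 snap.py pics/w3.png
```

```text
t 7.3 pos [588.9 -91.4 266.5] s_y -0.08 Fy -1.08 F [-0.63 -1.22  0.12] T [-0.275  0.108  0.099] gap 10.2 yaw 1.1534 q6 0.08
```

View pics/w3.png

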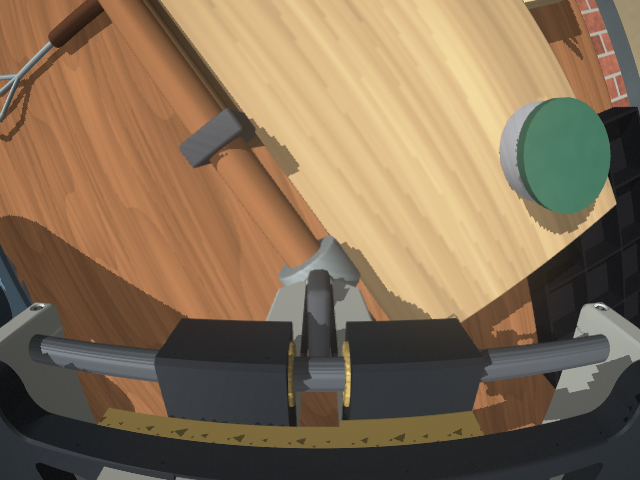

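Request:
drive_tool(
  plan=[
    [0,0,0,0.164,-0.115,0,0.5],
    [0,0,0,0.328,-0.23,0,0.5],
    [0,0,0,0.41,-0.287,0,0.5],
    [0,0,0,0.41,-0.287,0,0.5],
    [0,0,0,0.41,-0.287,0,0.5],
    [0,0,0,0.41,-0.287,0,0.5],
    [0,0,0,0.41,-0.287,0,0.5],
    [0,0,0,0.41,-0.287,0,0.5],
    [0,0,0,0.41,-0.287,0,0.5],
    [0,0,0,0.41,-0.287,0,0.5],
    [0,0,0,0.41,-0.287,0,0.5],
    [0,0,0,0.41,-0.287,0,0.5],
    [0,0,0,0.41,-0.287,0,0.5],
    [0,0,0,0.246,-0.172,0,0.5],
    [0,0,0,0,0,0,0.5],
  ],
)

```text
t: 8.85
tool_pos: [576.3, -27.7, 266.5]
tool_rot: [0.838, 0.546, 0.0, -0.001]
wrist_force: [-0.5, 0.6, -4.3]
finger_gap: 9.4
```

```bash
python3 st.py
```

```text
t 8.85 pos [576.3 -27.7 266.5] s_y 64.93 Fy 0.68 F [-0.51  0.59 -4.32] T [0.068 0.088 0.02 ] gap 9.4 yaw 1.1554 q6 0.17
```

Request:
drive_tool(
  plan=[
    [0,0,0,0.123,-0.086,0,0.5],
    [0,0,0,0.123,-0.086,0,0.5],
    [0,0,0,0.123,-0.086,0,0.5],
    [0,0,0,0.123,-0.086,0,0.5],
    [0,0,0,0.123,-0.086,0,0.5],
    [0,0,0,0.123,-0.086,0,0.5],
    [0,0,0,0.123,-0.086,0,0.5],
    [0,0,0,0.123,-0.086,0,0.5],
    [0,0,0,0.123,-0.086,0,0.5],
    [0,0,0,0.123,-0.086,0,0.5],
    [0,0,0,0.123,-0.086,0,0.5],
    [0,0,0,0.123,-0.086,0,0.5],
    [0,0,0,0.123,-0.086,0,0.5],
    [0,0,0,0.123,-0.086,0,0.5],
    [0,0,0,0.123,-0.086,0,0.5],
    [0,0,0,0.123,-0.086,0,0.5],
    [0,0,0,0.123,-0.086,0,0.5],
    [0,0,0,0.123,-0.086,0,0.5],
  ],
)

```text
t: 10.65
tool_pos: [571.3, -1.9, 266.6]
tool_rot: [0.838, 0.546, -0.0, -0.0]
wrist_force: [1.4, -2.4, -7.4]
finger_gap: 9.8
```

```bash
python3 st.py; python3 snap.py pics/w4.png
```

```text
t 10.65 pos [571.3  -1.9 266.6] s_y 91.16 Fy -2.65 F [ 1.45 -2.42 -7.41] T [-0.544 -0.162  0.068] gap 9.8 yaw 1.1548 q6 0.22
```

View pics/w4.png

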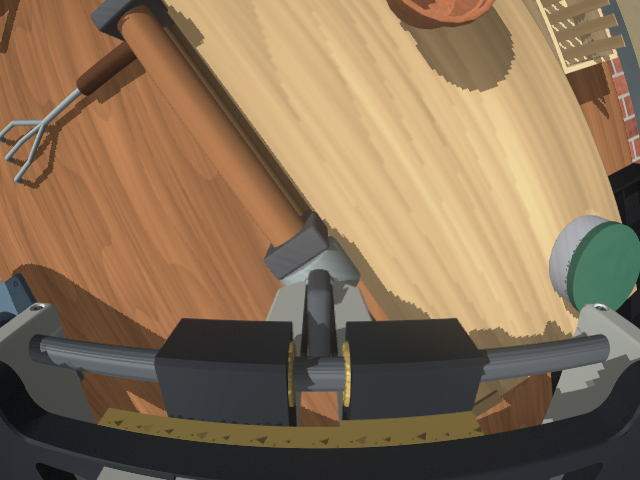

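Contact with the door is visible and it is moving at about 1–2 N. I'll go on gently.

Request:
drive_tool(
  plan=[
    [0,0,0,0.082,-0.057,0.01,0.5],
    [0,0,0,0.082,-0.057,0.01,0.5],
    [0,0,0,0.082,-0.057,0.01,0.5],
    [0,0,0,0.082,-0.057,0.01,0.5],
    [0,0,0,0.082,-0.057,0.01,0.5],
    [0,0,0,0.082,-0.057,0,0.5],
    [0,0,0,0.082,-0.057,0,0.5],
    [0,0,0,0.082,-0.057,0,0.5],
    [0,0,0,0.082,-0.057,0,0.5],
    [0,0,0,0.082,-0.057,0,0.5],
    [0,0,0,0.082,-0.057,0,0.5],
    [0,0,0,0.082,-0.057,0,0.5],
    [0,0,0,0.082,-0.057,0,0.5],
  ],
)

```text
t: 12.0
tool_pos: [568.9, 10.7, 266.5]
tool_rot: [0.838, 0.546, 0.0, 0.0]
wrist_force: [-2.0, -2.9, 1.4]
finger_gap: 9.5
```

```bash
python3 st.py
```

```text
t 12.0 pos [568.9  10.7 266.5] s_y 104.02 Fy -2.48 F [-1.97 -2.91  1.4 ] T [-0.623  0.409  0.097] gap 9.5 yaw 1.1548 q6 0.24
```

Request:
drive_tool(
  plan=[
    [0,0,0,0.041,-0.029,0,0.5],
    [0,0,0,0.041,-0.029,0,0.5],
    [0,0,0,0.041,-0.029,0,0.5],
    [0,0,0,0.041,-0.029,0,0.5],
    [0,0,0,0.041,-0.029,0,0.5],
    [0,0,0,0.041,-0.029,0,0.5],
    [0,0,0,0.041,-0.029,0,0.5],
  ],
)

```text
t: 12.7
tool_pos: [568.3, 14.1, 266.4]
tool_rot: [0.838, 0.546, 0.0, 0.0]
wrist_force: [-1.3, -2.9, 4.8]
finger_gap: 10.0
```

Request:
drive_tool(
  plan=[
    [0,0,0,0.041,-0.029,0,0.5],
    [0,0,0,0.041,-0.029,0,0.5],
    [0,0,0,0.041,-0.029,0,0.5],
    [0,0,0,0.041,-0.029,0,0.5],
  ],
)

```text
t: 13.1
tool_pos: [567.9, 16.1, 266.4]
tool_rot: [0.838, 0.546, 0.0, 0.0]
wrist_force: [-3.1, -3.2, 5.0]
finger_gap: 9.6
```

```bash
python3 st.py
```

```text
t 13.1 pos [567.9  16.1 266.4] s_y 109.5 Fy -2.5 F [-3.05 -3.15  5.05] T [-0.698  0.578  0.099] gap 9.6 yaw 1.1548 q6 0.25
```

Request:
drive_tool(
  plan=[
    [0,0,0,0.03,-0.045,-0.02,0.5],
    [0,0,0,0.041,-0.029,0,0.5],
    [0,0,0,0.041,-0.029,0,0.5],
    [0,0,0,0.041,-0.029,0,0.5],
    [0,0,0,0.041,-0.029,0,0.5],
  ],
)

```text
t: 13.6
tool_pos: [567.3, 18.6, 266.4]
tool_rot: [0.838, 0.546, 0.0, 0.0]
wrist_force: [-0.8, -2.4, 4.3]
finger_gap: 10.2
```

Request:
drive_tool(
  plan=[
    [0,0,0,0.041,-0.029,0,0.5],
    [0,0,0,0.041,-0.029,0,0.5],
    [0,0,0,0.041,-0.029,0,0.5],
    [0,0,0,0.041,-0.029,0,0.5],
  ],
)

```text
t: 14.0
tool_pos: [566.9, 20.6, 266.4]
tool_rot: [0.838, 0.546, 0.0, 0.0]
wrist_force: [0.1, -1.4, 3.8]
finger_gap: 9.9
```

```bash
python3 st.py
```

```text
t 14.0 pos [566.9  20.6 266.4] s_y 114.09 Fy -1.44 F [ 0.12 -1.45  3.75] T [-0.572  0.01   0.075] gap 9.9 yaw 1.1548 q6 0.26
```

Baseline force is about -2 N and there is no buffer yet, so I'll go on in 2 mm bites.

Request:
drive_tool(
  plan=[
    [0,0,0,0.041,-0.029,0,0.5],
    [0,0,0,0.041,-0.029,0,0.5],
    [0,0,0,0.041,-0.029,0,0.5],
    [0,0,0,0.041,-0.029,0,0.5],
  ],
)

```text
t: 14.4
tool_pos: [566.5, 22.5, 266.4]
tool_rot: [0.838, 0.546, 0.0, 0.0]
wrist_force: [2.2, -1.5, 4.0]
finger_gap: 9.3
```

```bash
python3 st.py
```

```text
t 14.4 pos [566.5  22.5 266.4] s_y 116.07 Fy -1.87 F [ 2.16 -1.48  4.02] T [-0.534 -0.121  0.137] gap 9.3 yaw 1.1548 q6 0.26
```

Request:
drive_tool(
  plan=[
    [0,0,0,0.041,-0.029,0,0.5],
    [0,0,0,0.041,-0.029,0,0.5],
    [0,0,0,0.041,-0.029,0,0.5],
    [0,0,0,0.041,-0.029,0,0.5],
  ],
)

```text
t: 14.8
tool_pos: [566.1, 24.5, 266.4]
tool_rot: [0.838, 0.546, 0.0, 0.0]
wrist_force: [2.0, -2.6, 4.2]
finger_gap: 9.8
```

```bash
python3 st.py
```

```text
t 14.8 pos [566.1  24.5 266.4] s_y 118.08 Fy -2.94 F [ 2.02 -2.6   4.16] T [-0.495 -0.284  0.087] gap 9.8 yaw 1.1548 q6 0.26
```

Request:
drive_tool(
  plan=[
    [0,0,0,0.041,-0.029,0,0.5],
    [0,0,0,0.041,-0.029,0,0.5],
    [0,0,0,0.041,-0.029,0,0.5],
    [0,0,0,0,0,0,0.5],
  ],
)

```text
t: 15.2
tool_pos: [565.8, 26.0, 266.4]
tool_rot: [0.838, 0.546, 0.0, 0.0]
wrist_force: [3.3, -1.7, 4.0]
finger_gap: 9.8
```

```bash
python3 st.py
```

```text
t 15.2 pos [565.8  26.  266.4] s_y 119.67 Fy -2.34 F [ 3.29 -1.74  4.01] T [-0.411 -0.439  0.075] gap 9.8 yaw 1.1549 q6 0.26
```

Request:
drive_tool(
  plan=[
    [0,0,0,0.047,-0.021,0,0.5],
    [0,0,0,0.041,-0.029,0,0.5],
    [0,0,0,0.041,-0.029,0,0.5],
    [0,0,0,0.041,-0.029,0,0.5],
  ],
)

```text
t: 15.6
tool_pos: [565.4, 27.9, 266.4]
tool_rot: [0.838, 0.546, 0.0, 0.0]
wrist_force: [2.1, -3.3, 4.6]
finger_gap: 9.6
```

```bash
python3 st.py; python3 snap.py pics/w5.png
```

```text
t 15.6 pos [565.4  27.9 266.4] s_y 121.59 Fy -3.63 F [ 2.12 -3.29  4.6 ] T [-0.477 -0.465  0.076] gap 9.6 yaw 1.1548 q6 0.27
```

View pics/w5.png

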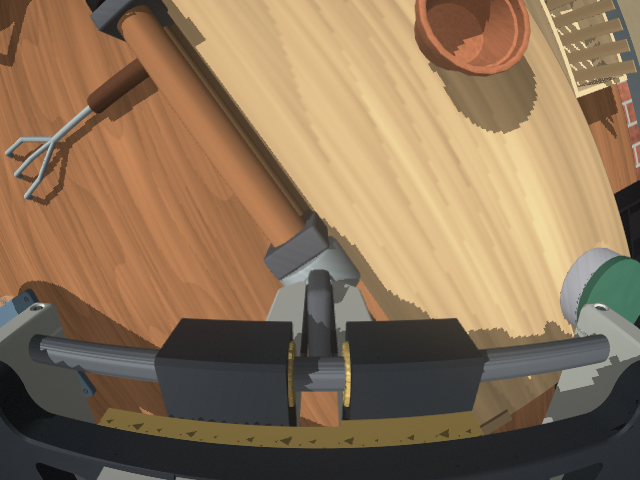

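The collar is still against the hanger at (310,250), and the buffer lies out of this view. I'll use smaller bites now.

Request:
drive_tool(
  plan=[
    [0,0,0,0.041,-0.029,0,0.5],
    [0,0,0,0.041,-0.029,0,0.5],
    [0,0,0,0,0,0,0.5],
  ],
)

```text
t: 15.95
tool_pos: [565.2, 29.0, 266.4]
tool_rot: [0.838, 0.546, 0.0, 0.0]
wrist_force: [2.5, -1.7, 3.9]
finger_gap: 9.5
```

```bash
python3 st.py
```

```text
t 15.95 pos [565.2  29.  266.4] s_y 122.69 Fy -2.16 F [ 2.54 -1.7   3.93] T [-0.367 -0.491  0.104] gap 9.5 yaw 1.1549 q6 0.27
```

Request:
drive_tool(
  plan=[
    [0,0,0,0.041,-0.029,0,0.5],
    [0,0,0,0.041,-0.029,0,0.5],
    [0,0,0,0.041,-0.029,0,0.5],
    [0,0,0,0,0,0,0.5],
  ],
)

```text
t: 16.35
tool_pos: [565.0, 29.8, 266.4]
tool_rot: [0.838, 0.546, -0.0, 0.001]
wrist_force: [3.9, -3.9, 4.7]
finger_gap: 9.4
```

```bash
python3 st.py
```

```text
t 16.35 pos [565.   29.8 266.4] s_y 123.5 Fy -4.53 F [ 3.87 -3.86  4.71] T [-0.829 -0.629  0.095] gap 9.4 yaw 1.1546 q6 0.27
```

Request:
drive_tool(
  plan=[
    [0,0,0,0.041,-0.029,0,0.5],
    [0,0,0,0.041,-0.029,0,0.5],
    [0,0,0,0,0,0,0.5],
  ],
)

```text
t: 16.65
tool_pos: [565.0, 30.2, 266.4]
tool_rot: [0.838, 0.546, -0.0, 0.001]
wrist_force: [4.1, -5.6, 4.5]
finger_gap: 9.8
```

```bash
python3 st.py
```

```text
t 16.65 pos [565.   30.2 266.4] s_y 123.9 Fy -6.31 F [ 4.08 -5.63  4.51] T [-1.091 -0.649  0.086] gap 9.8 yaw 1.1543 q6 0.27
```

Request:
drive_tool(
  plan=[
    [0,0,0,0.041,-0.029,0,0.5],
    [0,0,0,0.041,-0.029,0,0.5],
    [0,0,0,0.041,-0.029,0,0.5],
    [0,0,0,0.041,-0.029,0,0.5],
    [0,0,0,0,0,0,0.5],
    [0,0,0,0,0,0,0.5],
  ],
)

```text
t: 17.25
tool_pos: [564.8, 31.0, 266.4]
tool_rot: [0.838, 0.545, -0.001, 0.002]
wrist_force: [5.1, -8.0, 3.2]
finger_gap: 9.4
```

```bash
python3 st.py
```

```text
t 17.25 pos [564.8  31.  266.4] s_y 124.68 Fy -8.85 F [ 5.07 -8.02  3.21] T [-1.696 -0.81   0.102] gap 9.4 yaw 1.1538 q6 0.28
```

Request:
drive_tool(
  plan=[
    [0,0,0,0.041,-0.029,0,0.5],
    [0,0,0,0.041,-0.029,0,0.5],
    [0,0,0,0.041,-0.029,0,0.5],
    [0,0,0,0,0,0,0.5],
    [0,0,0,0,0,0,0.5],
  ],
)

```text
t: 17.75
tool_pos: [564.7, 31.6, 266.5]
tool_rot: [0.838, 0.545, -0.001, 0.003]
wrist_force: [5.0, -12.7, 3.9]
finger_gap: 9.7
```

```bash
python3 st.py; python3 st.py
```

```text
t 17.75 pos [564.7  31.6 266.5] s_y 125.29 Fy -13.46 F [  5.05 -12.72   3.86] T [-2.183 -0.853  0.151] gap 9.7 yaw 1.1534 q6 0.28
t 17.75 pos [564.7  31.6 266.5] s_y 125.29 Fy -13.46 F [  5.05 -12.72   3.86] T [-2.183 -0.853  0.151] gap 9.7 yaw 1.1534 q6 0.28
```

Contact force is now roughly 11 N. I'll tighten in two stages, watching the force.

Request:
drive_tool(
  plan=[
    [0,0,0.08,0,0,0,0.5],
    [0,0,0.08,0,0,0,0.5],
    [0,0,0.08,0,0,0,0.5],
    [0,0,0.08,0,0,0,0.5],
    [0,0,0.08,0,0,0,0.5],
    [0,0,0,0,0,0,0.5],
  ],
)

```text
t: 18.35
tool_pos: [564.8, 31.5, 266.4]
tool_rot: [0.93, 0.367, -0.0, 0.003]
wrist_force: [4.9, -12.5, 2.8]
finger_gap: 9.6
```

```bash
python3 st.py
```

```text
t 18.35 pos [564.8  31.5 266.4] s_y 125.16 Fy -13.2 F [  4.95 -12.48   2.77] T [-2.219 -0.923 -0.063] gap 9.6 yaw 0.7509 q6 0.68
```

Request:
drive_tool(
  plan=[
    [0,0,0.08,0,0,0,0.5],
    [0,0,0.08,0,0,0,0.5],
    [0,0,0.08,0,0,0,0.5],
    [0,0,0.08,0,0,0,0.5],
    [0,0,0.08,0,0,0,0.5],
    [0,0,0.08,0,0,0,0.5],
    [0,0,0.06,0,0,0,0.5],
    [0,0,0.04,0,0,0,0.5],
    [0,0,0,0,0,0,0.5],
    [0,0,0,0,0,0,0.5],
    [0,0,0,0,0,0,0.5],
  ],
)

```text
t: 19.45
tool_pos: [564.9, 31.3, 266.6]
tool_rot: [0.996, 0.087, 0.001, 0.003]
wrist_force: [5.4, -11.7, 4.0]
finger_gap: 9.6
```

```bash
python3 st.py;  python3 snap.py pics/w6.png
```

```text
t 19.45 pos [564.9  31.3 266.6] s_y 125.03 Fy -12.56 F [  5.42 -11.74   4.04] T [-2.234 -0.791  0.127] gap 9.6 yaw 0.1733 q6 1.26
```

View pics/w6.png

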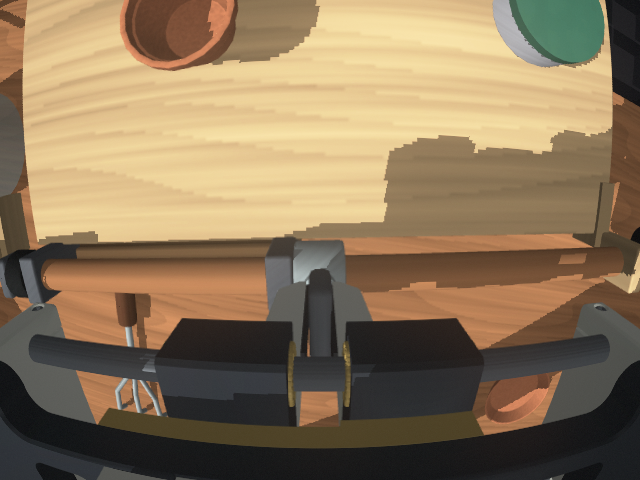

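Wing at (320,300) is square across the runner, and the screw is at about 0. I'll unload the arm's push so the screw holds, then open.

Request:
drive_tool(
  plan=[
    [0,0,0,0,0.1,0,0.5],
    [0,0,0,0,0.1,0,0.5],
    [0,0,0,0,0,0,0.5],
    [0,0,0,0,0,0,0.5],
  ],
)

```text
t: 19.9
tool_pos: [564.9, 31.1, 266.6]
tool_rot: [0.996, 0.087, 0.001, 0.002]
wrist_force: [4.5, -7.8, 4.9]
finger_gap: 9.9
```

```bash
python3 st.py
```

```text
t 19.9 pos [564.9  31.1 266.6] s_y 124.78 Fy -8.51 F [ 4.46 -7.79  4.87] T [-1.328 -0.689  0.162] gap 9.9 yaw 0.174 q6 1.26
```

Request:
drive_tool(
  plan=[
    [0,0,0,0,0.1,0,0.5],
    [0,0,0,0,0.1,0,0.5],
    [0,0,0,0,0.1,0,0.5],
    [0,0,0,0,0,0,0.5],
    [0,0,0,0,0,0,0.5],
  ],
)

```text
t: 20.4
tool_pos: [564.9, 30.7, 266.6]
tool_rot: [0.996, 0.087, 0.0, -0.001]
wrist_force: [3.5, 0.3, 6.0]
finger_gap: 9.6
```

```bash
python3 st.py
```

```text
t 20.4 pos [564.9  30.7 266.6] s_y 124.42 Fy -0.33 F [3.5  0.35 5.98] T [ 0.031 -0.498  0.039] gap 9.6 yaw 0.1752 q6 1.25
```

Unloaded and the collar stayed put. I'll open and lift clear.

Request:
drive_tool(
  plan=[
    [0,0,0,0,0,0,2],
    [0,0,0,0,0,0,4],
    [0,0,0,0,0,0,5],
    [0,0,0,0,0,0,5],
    [0,0,0,0,0,0,5],
    [0,0,0,0,0,-1,5],
    [0,0,0,0,0,-3,5],
    [0,0,0,0,0,-4,5],
    [0,0,0,0,0,-4,5],
    [0,0,0,0,0,0,5],
    [0,0,0,0,0,0,5],
  ],
)

```text
t: 21.5
tool_pos: [565.1, 29.8, 387.8]
tool_rot: [0.996, 0.087, 0.001, 0.0]
wrist_force: [0.6, 0.7, -1.2]
finger_gap: 50.3
```

```bash
python3 st.py; python3 - <<'E'
from workcell import eyes
import pickle,cv2,numpy as np
from h import *
m=eyes.camera_model("wrist");p,z=eyes.snapshot("wrist");P=fcloud(m,z);cv2.imwrite("pics/w7.png",p[:,:,::-1])
R=np.array([[np.cos(.194),-np.sin(.194)],[np.sin(.194),np.cos(.194)]])
l=(P[...,:2]-[588.7,-91.4])@R
k=(P[...,2]>281)&(P[...,2]<292)&(abs(l[...,0])<30)&(abs(l[...,1]-124)<30)
w,V=np.linalg.eigh(np.cov(l[k].T));print("wing",k.sum(),np.percentile(l[k],[2,50,98],0).round(1),"angle",np.arctan(V[1,1]/V[0,1]))
E
```

```text
t 21.5 pos [565.1  29.8 387.8] s_y 123.52 Fy 0.56 F [ 0.62  0.69 -1.15] T [-0.053  0.197 -0.031] gap 50.3 yaw 0.1748 q6 1.25
wing 656 [[-16.7 119.6]
 [  1.  124.5]
 [ 16.4 129.8]] angle 0.005031198527954139
```

View pics/w7.png

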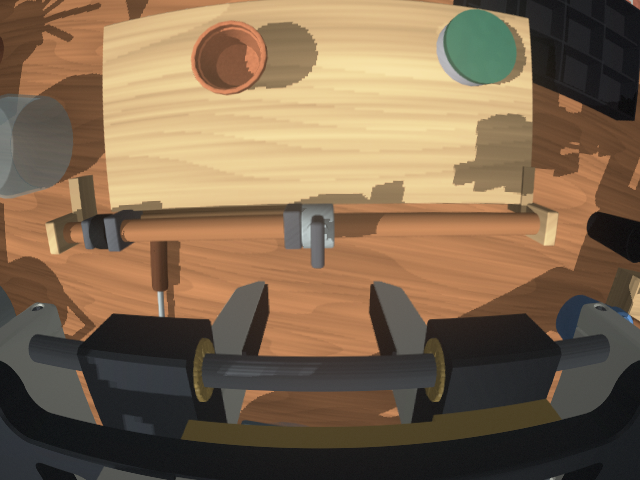

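The wing is square (0.005 rad) at about 124.5 mm. The collar is against the hanger at (300,225), the door's far hanger is on the buffer at (105,232), and the gripper is clear. I'm handing in.

```bash
python3 -c "
from workcell import env
print(env.hand_in())"; python3 st.py
```

```text
the job is handed in; nothing more can be done
None
the job is handed in; nothing more can be done
```

I handed the job in at about 21.5 s of the 48 s allowed. The collar appears to be holding the door shut, but hand-in gave no verdict and the final contact force is an estimate, not a reading.

- **What I did:** I gripped the wing and loosened the screw by 0.96 rad. I slid the collar about 74 mm to the door and pushed on until the door met the buffer at roughly 123 mm of collar travel. I pressed until the wrist read about 13 N, which I take as about 11 N on the door. I turned the screw back to about 0 while holding that push, eased the arm's push off to near zero, opened the jaws and lifted clear.
- **Last checks:**
  - The wing is square to the runner, within 0.005 rad on the camera.
  - The collar stands at about 124.5 mm, against the door's hanger.
  - The far hanger is on the buffer.
  - The wrist force is near zero with the gripper clear.
- **Uncertain:** While I eased the push off, the tool backed up about 0.6 mm. I think that was give in the grip rather than the collar moving. From the camera position I put the final force at about 8–11 N.
- **Not checked:** I did not measure the bystanders; in the last wrist view nothing looked disturbed.

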